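# Find the rocking post foot and put it in the rework tray

### The arm

A 6-joint arm with a two-finger parallel gripper is mounted at the origin on the work surface. World frame = base frame: x ahead of the robot, y to its left, z up, the work surface at z = 0. Lengths are in m, angles in degrees, forces in N, time in s.
With the tool pointing down it reaches from about 0.25 to 0.725 m from the base axis. Payload 9.7 kg.
Tool frame: the origin (TCP) lies at the very end of the fingers, on their centre line; the grasp point (between the pads) lies 19 mm behind it; z points along the fingers, y is the direction in which the jaws open and shut (so a half turn about z gives the same grasp; the last joint's range is limited). The gripper opens to 85 mm and grips with 20 to 120 N. Pads are 22 mm wide; open, the fingers measure 114 mm over their backs; the gripper's body (76 mm by 85 mm) begins 54 mm behind the grasp point. The pads swing forward as they close: fully open they stand 13 mm farther back than shut.
Start: joints at [-65.432, 4.979, 10.078, 95.1, 0, 90], TCP at [0.229, -0.5, 0.231] pointing down, gripper open.
Joint ranges: [-179.16, 179.16], [-48.56, 103.87], [-65.8, 70.77], [-126.05, 130.52], [-82.76, 87.17], [-180, 180]. Speed limits (degrees/s): [127.2, 127.2, 147.25, 180, 180, 180].

### API

Orientations are given as [roll, pitch, yaw] about the fixed x, y, z axes, in that order (R = Rz(yaw) Ry(pitch) Rx(roll)).
In Python, from workcell import bot, camera, ticket gives the robot as it stands.
- The arm moves only by the shell command python3 -m jog 'ROWS' [FORCE]. ROWS is a JSON object of lists of equal length, an entry for each row: "turn": the turn, a rotation vector about the world's x, y, z each as a share of 8 degrees, from -1 to 1, a list of three; "delta_pos": the shift along the world's x, y, z each as a share of 50 mm, from -1 to 1, a list of three; "hand": the opening, from -1 (shut) to 1 (fully open). A call has exactly 10 rows; each row shifts and turns the commanded pose from where the row before left it; what a row does not reach is not made up. A row lasts 1/10 s, in which the tool goes at most 50 mm and 8.59 degrees, less where a joint would pass 70% of its speed; a pose out of reach is approached as far as the arm can. A call with a number of a shift or a turn outside -1 to 1 is refused whole. A call with a gripper value outside its range is refused whole. The fingers move at their own pace and stop on an object; FORCE is the grip in N (left out, the last holds). Time passes only in rows, so rows that do not move let the fingers close, or fill a call up. It gives the time, the measured TCP pose, the force and the opening at its end, in the units of the state.
- bot.get_obs(): the state, without advancing time (a new reading comes with each control period).
- camera(name): name is "scene" or "top"; returns a dict with "frame" (480x640x3 uint8, red, green, blue), "range_z" (480x640 float32, m along the optical axis (not along the pixel's ray), 0 where there is no reading), "fx", "fy", "cx", "cy" (pixels), "k1" (the pictures are not rectified: a ray, as slopes to the right and down, at radius r is drawn at 1 + k1 r^2 times it, then the intrinsics apply), "extrinsics" (4x4, takes a point from world to camera coordinates). Camera axes: x right, y up, looking along -z (the intrinsics and any distortion apply to the point x, -y, -z); pixel columns grow to the right and rows downward; lengths in m; the calibration is good to about 2 mm. A picture is of the moment at which its call begins.
- ticket.job_done(): hands the job in, once; it reports no verdict.
The state is a dict: "time": time; "q": joint angles; "qd": joint speeds; "joint_efforts": joint torques, N m; "ee_pos": TCP position; "tcp_rot": TCP orientation; "wrist_force": force on the tool from outside, world axes, zero at the start; "torque": the same for the moment, N m; "opening": finger opening in m.
Only numpy, scipy, OpenCV 4.12 (cv2) and the standard library are available. Lean on these libraries where they do the work, as an engineer would, in place of code of your own. Each camera call takes 0.05 s, during which the arm holds its last target.

### The job

One of the three welded post feet on the steel reference plate rocks. Press their corners down by turns to find it, seeing it actually rock under your press; then pick it up by its tube and set it down, without dropping it, standing flat inside the open grey tray, let go, and leave the two sound feet standing where they are and the things round about undisturbed.

Things in the scene. Friction and masses are not known exactly. Their poses are not given: they have to be found in the camera images.
- foot_a_mid (a point): Post foot, one of three alike: plain steel base plate 104 x 78 x 10 mm, 35 mm square tube stub welded upright on its middle, sides parallel. 0.55 to 0.8 kg. 4 mm of weld marks lie under the plate; plate top 14 mm, tube top 50 mm above the underside. Point: on the tube axis, 25 mm above the underside; x along the 104 mm side, y along the 78 mm side, z up.
- foot_b_mid (a point): Second post foot, outwardly the same as foot_a. All three stand level at rest, turned anyhow. One, not known beforehand, rocks about one of its own diagonals: 3 to 5 N down near a corner off that diagonal (41 and 28 mm from the middle, say) tips it about 0.07 rad, the pressed spot dips 2.5 to 3 mm; let go, it falls back level.
- foot_c_mid (a point): Third post foot, outwardly the same as foot_a. On the rocking foot only the two corners off the rocking diagonal dip; its other two corners, and all corners of a sound foot, do not give. Which diagonal is not known: press two adjacent corners to clear a foot.
- refplate_top (a point): Middle of the top face of the fixed flat steel reference plate, 290 (x) by 450 (y) mm and 40 mm thick, on which the feet stand; its top is 40 mm over the bench. z up. A loose wire brush lies on the bench just beyond its far edge: leave it.
- tray_in (a point): Middle of the inner floor (4 mm over the bench) of the fixed open grey steel tray, which stands on the bench to the left or right of the reference plate. Inside 130 (x) by 96 (y) mm, walls 4 mm thick, rim 34 mm above the inner floor: a foot goes in with its long side along the tray's x, either way round.
- vice: Fixed green machine vice, 70 mm wide, 60 mm high, reaching about 85 mm to the robot's side and 75 mm beyond its origin (underside middle); it stands on the other side of the reference plate from the tray. In the way only.
- screen_l: Fixed upright sheet-metal spark screen, 200 mm long along its x, 3 mm thick, 70 mm high, between the reference plate and whatever stands left of it. Origin: middle of its lower edge.
- screen_r: The same kind of screen on the right.
- veeblock_mid (a point): Small loose steel vee block, 30 x 30 x 30 mm, on the far part of the reference plate; point at its middle. Leave it.
- nut_mid (a point): Loose large round-bodied steel nut, 27 mm across and 13 mm high, on the near part of the reference plate; point at its middle. Leave it.
There are look-alikes about, which are no part of the job. What is shaped like the part that bears tray_in but green, red or turquoise is not meant.

How it is judged:
By the outcome, as a careful person would: the job done as asked, in the order asked, and still so for the second after the job is handed in, with the robot touching nothing.
It also fails if it takes over 67 s, if anything falls off the work surface, if the arm or the gripper's body presses on something with over 40 N, if the wrist force passes 120 N, or if a joint passes its speed limit or range.

## Working session

There is one attempt and no reset: what is moved stays moved. The work goes in short steps, Python scripts to look and compute and a shell command to move; the robot and the scene stay as the last step left them, time stands still between calls to the robot, and variables do not carry over. Pictures are saved under pics/ and viewed, and the job is handed in when it is done.

```bash
ls; mkdir -p pics; cat > h.py <<'E'
import numpy as np, cv2
from workcell import bot, camera, ticket
def K(c): return np.array([[c['fx'],0,c['cx']],[0,c['fy'],c['cy']],[0,0,1]])
def world(c,u,v,z=None):
    # pixel-> world, by plane z or by depth
    k1=c['k1']; 
    p=cv2.undistortPoints(np.array([[[u,v]]],float),K(c),np.array([k1,0,0,0,0.]))[0,0]
    d=np.array([p[0],-p[1],-1.0]); E=np.array(c['extrinsics']); R=E[:3,:3]; t=E[:3,3]
    o=-R.T@t; w=R.T@d
    if z is None:
        s=c['range_z'][int(round(v)),int(round(u))]
    else: s=(z-o[2])/w[2]
    return o+s*w
def proj(c,P):
    E=np.array(c['extrinsics']); q=E[:3,:3]@np.array(P)+E[:3,3]
    x=q[0]/-q[2]; y=-q[1]/-q[2]; r2=x*x+y*y; f=1+c['k1']*r2
    return c['fx']*x*f+c['cx'], c['fy']*y*f+c['cy']
def save(c,n,crop=None,s=1):
    im=c['frame'][:,:,::-1]
    if crop: im=im[crop[1]:crop[3],crop[0]:crop[2]]
    if s!=1: im=cv2.resize(im,None,fx=s,fy=s,interpolation=cv2.INTER_CUBIC)
    cv2.imwrite('pics/'+n+'.png',im)
E
python3 - <<'E'
from h import *
import pickle
print(bot.get_obs())
for n in ('scene','top'):
    c=camera(n); save(c,n+'0'); pickle.dump(c,open(n+'0.pkl','wb'))
    print(n,c['fx'],c['k1'],np.array(c['extrinsics']).round(3).tolist())
E
```

```text
pics
{'time': 0.0, 'q': array([-6.54317876e+01,  5.01037755e+00,  1.00348373e+01,  9.50997054e+01,
        9.40237733e-04,  8.99996677e+01]), 'qd': array([ 0.11764654,  0.11554177,  0.05252793,  0.07506186, -0.07661258,
       -0.00498812]), 'joint_efforts': array([-1.56306920e-03, -5.20379806e+01,  4.64808476e+01,  1.58873422e-02,
       -8.74104467e-05,  6.65197007e-06]), 'ee_pos': array([ 0.22858596, -0.49999652,  0.23059344]), 'tcp_rot': array([-1.79924754e+02, -9.40673333e-04,  2.45685435e+01]), 'wrist_force': array([-0.65087152,  0.08907651,  0.62689823]), 'torque': array([0.020038  , 0.01795504, 0.00918397]), 'opening': 0.08553066061925192}
scene 533.252054610202 -0.02480376533354982 [[0.767, 0.642, -0.009, -0.312], [-0.498, 0.604, 0.623, 0.288], [0.405, -0.473, 0.783, -1.723], [0.0, 0.0, 0.0, 1.0]]
top 547.36434842609 -0.046825367638001804 [[0.048, -0.999, 0.0, -0.146], [0.975, 0.047, 0.217, -0.501], [-0.217, -0.01, 0.976, -1.597], [0.0, 0.0, 0.0, 1.0]]
```

View pics/top0.png

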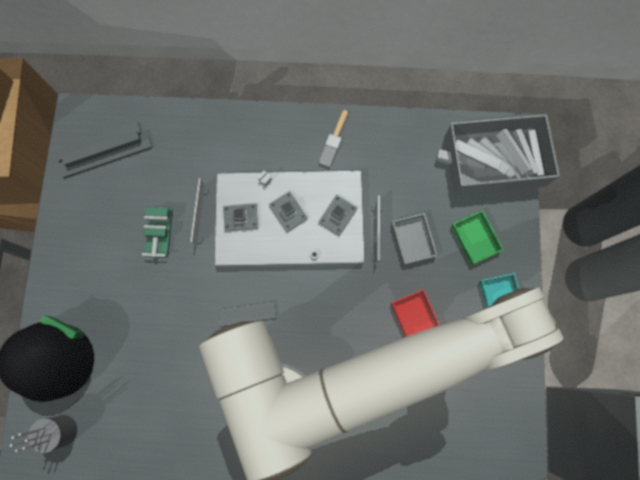

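View pics/scene0.png

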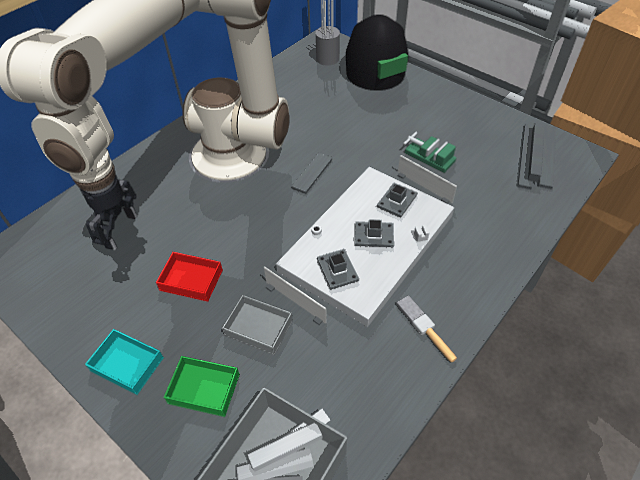

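The top view shows the plate at (216-363, 170-268) with the three feet near (240,217), (288,210) and (338,214). The vee block is at (265,178) and the nut at (314,255). The grey tray is at (413,240), right of screen_r, and the vice is on the left. I'll enlarge these.

```bash
python3 - <<'E'
from h import *
import pickle
c=pickle.load(open('top0.pkl','rb'))
save(c,'t_feet',(205,160,375,275),4.6)
save(c,'t_tray',(360,180,460,280),6)
s=pickle.load(open('scene0.pkl','rb'))
save(s,'s_feet',(220,150,470,330),3.2)
for u,v in [(230,255),(240,212),(413,240),(337,210)]: print(u,v,world(c,u,v).round(4))
E
```

```text
230 255 [0.4397 0.1612 0.0466]
240 212 [0.562  0.1333 0.0962]
413 240 [ 0.5222 -0.3963  0.0032]
337 210 [ 0.5822 -0.1547  0.0951]
```

View pics/t_feet.png

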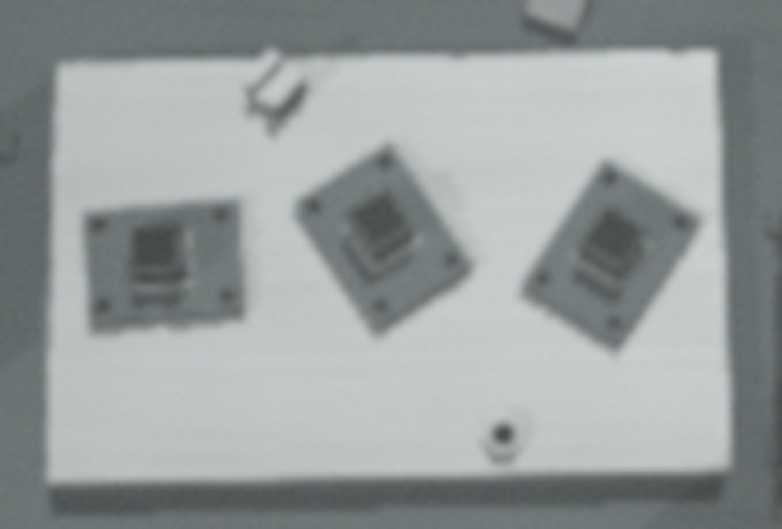

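View pics/t_tray.png

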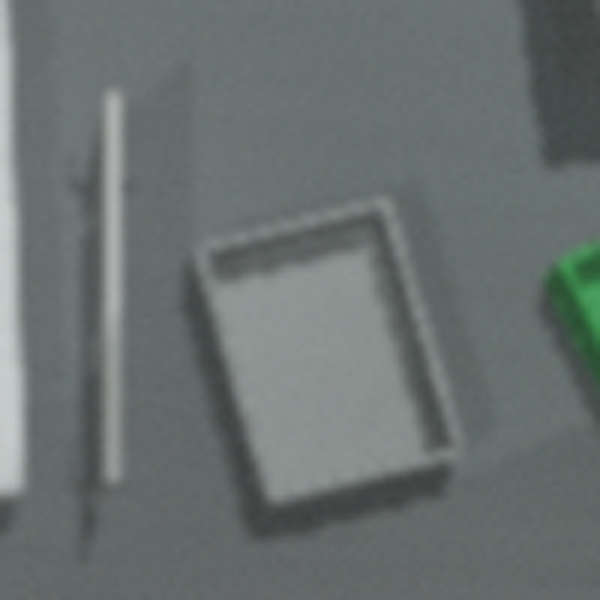

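View pics/s_feet.png

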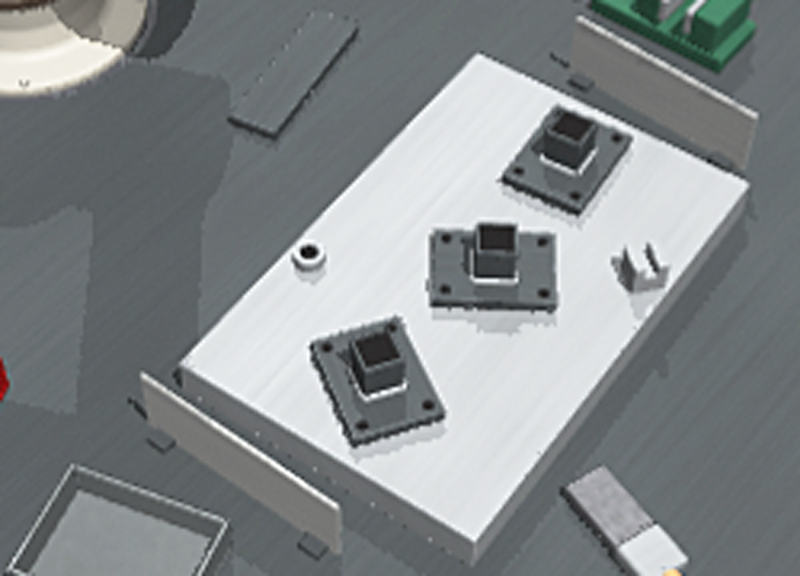

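```bash
cat > fit.py <<'E'
from h import *
import pickle
from scipy.optimize import minimize
cs=[pickle.load(open(n+'0.pkl','rb')) for n in('top','scene')]
S=4
def box(lx,ly,z0,z1): return np.array([[sx*lx/2,sy*ly/2,z] for sx in(1,-1) for sy in(1,-1) for z in(z0,z1)])
parts=[box(.104,.078,.044,.054),box(.035,.035,.054,.09)]
def mask(c,p,roi):
    x,y,a=p; m=np.zeros(((roi[3]-roi[1])*S,(roi[2]-roi[0])*S),np.uint8); 
    R=np.array([[np.cos(a),-np.sin(a),0],[np.sin(a),np.cos(a),0],[0,0,1]])
    for b in parts:
        q=np.array([proj(c,R@v+[x,y,0]) for v in b])
        q=((q+.5-[roi[0],roi[1]])*S-.5)
        cv2.fillConvexPoly(m,np.round(cv2.convexHull(q.astype(np.float32))*16).astype(np.int32),255,shift=4)
    return cv2.resize(m,None,fx=1/S,fy=1/S,interpolation=cv2.INTER_AREA)/255.
def fit(g,off=None):
    best=None
    for ci,c in enumerate(cs):
        pts=np.array([proj(c,[g[0]+dx,g[1]+dy,z]) for dx in(-.085,.085) for dy in (-.085,.085) for z in(.04,.09)])
        r=[int(pts[:,0].min()),int(pts[:,1].min()),int(pts[:,0].max()),int(pts[:,1].max())]
        gray=c['frame'][r[1]:r[3],r[0]:r[2]].mean(2)
        obs=np.clip((gray.max()*0+175-gray)/50+0,0,1)
        pm=mask(c,g,r)
        w=(cv2.dilate(pm,np.ones((13,13)))>0)  # only near foot
        f=lambda p:(np.abs(mask(c,(p[0],p[1],p[2]),r)-obs)*w).sum()
        sols=[minimize(f,[g[0],g[1],g[2]+d],method='Nelder-Mead',options=dict(initial_simplex=[[g[0],g[1],g[2]+d],[g[0]+.008,g[1],g[2]+d],[g[0],g[1]+.008,g[2]+d],[g[0],g[1],g[2]+d+.1]])) for d in(0,-.08,.08)]
        s=min(sols,key=lambda s:s.fun); print(['top','scene'][ci],s.x[:2].round(4),np.degrees(s.x[2]).round(1),round(s.fun,1),round(mask(c,s.x,r).sum()))
if __name__=='__main__':
    c=cs[0]
    for name,cor in dict(L=[(86,213),(240,203),(243,314),(93,325)],M=[(390,145),(472,265),(378,332),(297,212)],R=[(605,162),(700,217),(617,348),(522,292)]).items():
        w=np.array([world(c,205+u/4.6-.5,160+v/4.6-.5,.054) for u,v in cor])
        d=[np.linalg.norm(w[i]-w[(i+1)%4]) for i in range(4)]
        i=0 if d[0]>d[1] else 1
        e=w[i+1]-w[i]; a=np.arctan2(e[1],e[0]); a=(a+np.pi/2)%np.pi-np.pi/2
        m=w.mean(0); print(name,m.round(4),np.round(d,4),np.degrees(a).round(1))
        fit((m[0],m[1],a))
    for u,v,z in [(200,242,.038),(388,200,.038),(458,455,.038),(265,503,.038)]:
        print('tray',world(c,360+u/6-.5,180+v/6-.5,z).round(4))
    for n,u,v,z in [('plTL',57,63,.04),('plTR',718,50,.04),('plBR',730,468,.04),('plBL',50,482,.04),('nut',503,433,.053),('vee',275,90,.07)]: print(n,world(c,205+u/4.6-.5,160+v/4.6-.5,z).round(4))
    for n,u,v in [('scrR far',114,90),('scrR near',114,482)]: print(n,world(c,360+u/6-.5,180+v/6-.5,.07).round(4))
    save(cs[1],'s_tray',(205,280,305,360),8)
E
python3 fit.py
```

```text
L [0.5581 0.138  0.054 ] [0.1028 0.0762 0.0992 0.0771] -83.5
top [0.5575 0.1386] -81.9 45.2 894
scene [0.5606 0.1344] -81.8 274.7 833
M [ 0.5824 -0.0058  0.054 ] [0.0999 0.0766 0.0989 0.0769] 36.5
top [ 0.5824 -0.0048] 35.9 31.8 878
scene [ 0.5855 -0.0113] 37.1 84.7 1007
R [ 0.5785 -0.1568  0.054 ] [0.0737 0.1053 0.0731 0.1052] -29.2
top [ 0.5781 -0.1568] -30.3 61.9 882
scene [ 0.5815 -0.1627] -30.0 75.1 1110
tray [ 0.5749 -0.3281  0.038 ]
tray [ 0.6018 -0.4244  0.038 ]
tray [ 0.47  -0.461  0.038]
tray [ 0.4408 -0.3637  0.038 ]
plTL [0.699  0.2261 0.04  ]
plTR [ 0.7295 -0.2236  0.04  ]
plBR [ 0.4411 -0.2411  0.04  ]
plBL [0.4104 0.2043 0.04  ]
nut [ 0.4549 -0.0915  0.053 ]
vee [0.6767 0.072  0.07  ]
scrR far [ 0.644  -0.2791  0.07  ]
scrR near [ 0.4421 -0.2844  0.07  ]
```

```bash
ls pics
```

```text
s_feet.png
s_tray.png
scene0.png
t_feet.png
t_tray.png
top0.png
```

View pics/s_tray.png

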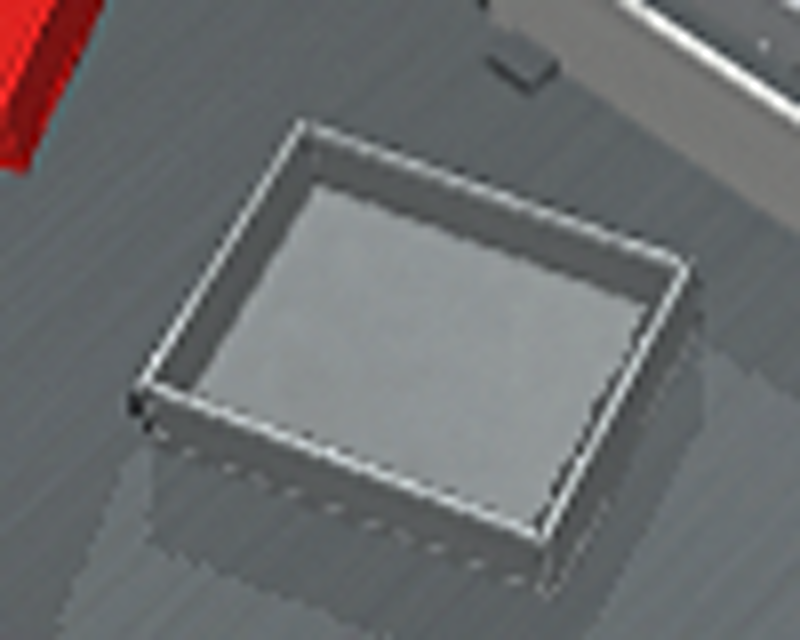

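```bash
python3 - <<'E'
from h import *
import pickle
c=pickle.load(open('scene0.pkl','rb'));t=pickle.load(open('top0.pkl','rb'))
S=[world(c,205+u/8-.5,280+v/8-.5,.038) for u,v in [(690,262),(545,540),(140,383),(303,122)]]
T=[world(t,360+u/6-.5,180+v/6-.5,.038) for u,v in [(200,242),(388,200),(458,455),(265,503)]]
for W in(S,T):
    W=np.array(W); print(W.round(4).tolist(),W.mean(0).round(4),[np.linalg.norm(W[i]-W[(i+1)%4]).round(4) for i in range(4)])
    for i,j in((0,3),(1,2)): e=W[i]-W[j]; print(np.degrees(np.arctan2(e[1],e[0])).round(1))
    for i,j in((0,1),(3,2)): e=W[i]-W[j]; print(np.degrees(np.arctan2(-e[0],e[1])).round(1))
# gripper tip near start
print(proj(t,[.2286,-.5,.2306]),proj(c,[.2286,-.5,.2306]))
save(c,'s_grip',(70,170,170,270),6)
E
```

```text
[[0.5725, -0.3302, 0.038], [0.6031, -0.4271, 0.038], [0.4733, -0.4671, 0.038], [0.4447, -0.3701, 0.038]] [ 0.5234 -0.3986  0.038 ] [np.float64(0.1016), np.float64(0.1358), np.float64(0.1011), np.float64(0.1339)]
17.3
17.1
17.5
16.5
[[0.5749, -0.3281, 0.038], [0.6018, -0.4244, 0.038], [0.47, -0.461, 0.038], [0.4408, -0.3637, 0.038]] [ 0.5219 -0.3943  0.038 ] [np.float64(0.1), np.float64(0.1368), np.float64(0.1016), np.float64(0.1387)]
14.9
15.5
15.6
16.7
(np.float64(464.9179023757327), np.float64(333.56250522932885)) (np.float64(124.25145859220788), np.float64(234.80930287588626))
```

View pics/s_grip.png

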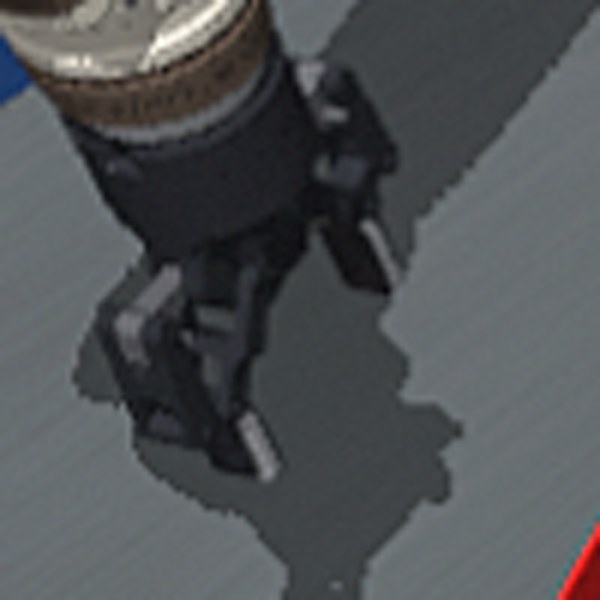

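```bash
python3 -m jog '{"delta_pos":[[0.6,0.67,-0.3],[0.6,0.67,-0.3],[0.6,0.67,-0.3],[0.6,0.67,-0.3],[0.6,0.67,-0.3],[0.6,0.67,-0.3],[0.6,0.67,-0.3],[0.6,0.67,-0.3],[0.6,0.67,-0.3],[0.6,0.67,-0.3]],"turn":[[0,0,0.44],[0,0,0.44],[0,0,0.44],[0,0,0.44],[0,0,0.44],[0,0,0.44],[0,0,0.44],[0,0,0.44],[0,0,0.44],[0,0,0.44]],"hand":[-1,-1,-1,-1,-1,-1,-1,-1,-1,-1]}'
python3 - <<'E'
from h import *
o=bot.get_obs(); print(o['q'].round(1),o['ee_pos'],o['tcp_rot'])
E
```

```text
time: 1.1
ee_pos: [0.5295, -0.1635, 0.0805]
tcp_rot: [-180.0, 0.0, 59.9]
wrist_force: [1.6, -0.8, 0.2]
opening: -0.0
[-17.2   5.3  -6.3  78.5  -0.  102.9] [ 0.52951055 -0.16350796  0.08046662] [-1.79991208e+02  6.20904724e-03  5.99188551e+01]
```

```bash
python3 - <<'E'
from h import *
import pickle
o=bot.get_obs()
for n in('scene',):
    c=camera(n); u=proj(c,o['ee_pos']); print(n,u); pickle.dump(c,open(n+'1.pkl','wb'))
    r=(int(u[0])-50,int(u[1])-50); print(r); save(c,n+'1',(r[0],r[1],r[0]+100,r[1]+100),6)
E
```

```text
scene (np.float64(320.99564791884984), np.float64(251.15337595655154))
(270, 201)
```

View pics/scene1.png

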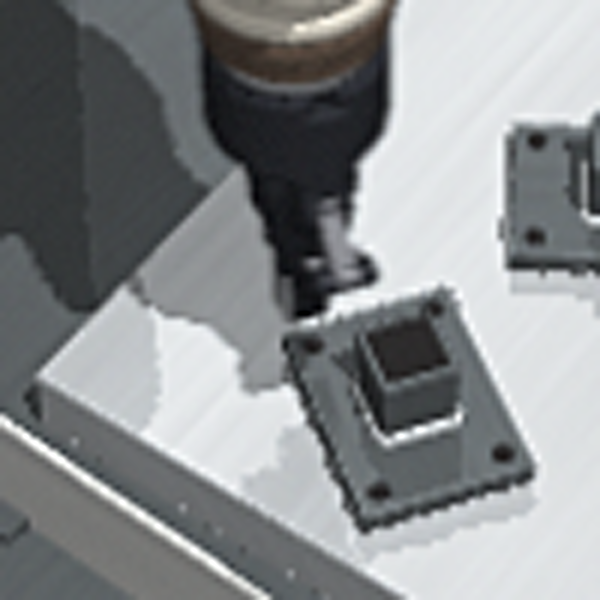

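```bash
python3 -m jog '{"delta_pos":[[0,0,-0.16],[0,0,-0.16],[0,0,-0.16],[0,0,-0.01],[0,0,-0.01],[0,0,-0.01],[0,0,-0.01],[0,0,-0.01],[0,0,0],[0,0,0]],"turn":[[0,0,0],[0,0,0],[0,0,0],[0,0,0],[0,0,0],[0,0,0],[0,0,0],[0,0,0],[0,0,0],[0,0,0]],"hand":[-1,-1,-1,-1,-1,-1,-1,-1,-1,-1]}'
```

```text
time: 2.15
ee_pos: [0.5287, -0.1652, 0.0549]
tcp_rot: [180.0, -0.0, 59.8]
wrist_force: [0.9, 0.8, 0.2]
opening: 0.0001
```

```bash
python3 -m jog '{"delta_pos":[[0.02,0.02,0],[0,0,-0.01],[0,0,-0.01],[0,0,-0.01],[0,0,-0.01],[0,0,0],[0,0,0],[0,0,0],[0,0,0],[0,0,0]],"turn":[[0,0,0],[0,0,0],[0,0,0],[0,0,0],[0,0,0],[0,0,0],[0,0,0],[0,0,0],[0,0,0],[0,0,0]],"hand":[-1,-1,-1,-1,-1,-1,-1,-1,-1,-1]}'
python3 -c "
from h import *
o=bot.get_obs();print(o['ee_pos'],o['wrist_force'],o['torque'])"
```

```text
time: 3.15
ee_pos: [0.5299, -0.1641, 0.054]
tcp_rot: [179.9, -0.0, 59.8]
wrist_force: [-3.8, 1.4, 10.2]
opening: 0.0004
[ 0.52985238 -0.16413763  0.05402923] [-3.83398913  1.38859589 10.2444696 ] [0.39825456 0.71375873 0.00623102]
```

```bash
python3 -m jog '{"delta_pos":[[0,0,0.2],[0.2,0.34,0],[0.2,0.34,0],[0.2,0.32,0],[0,0,-0.06],[0,0,-0.05],[0,0,-0.05],[0,0,-0.04],[0,0,0],[0,0,0]],"turn":[[0,0,0],[0,0,0],[0,0,0],[0,0,0],[0,0,0],[0,0,0],[0,0,0],[0,0,0],[0,0,0],[0,0,0]],"hand":[-1,-1,-1,-1,-1,-1,-1,-1,-1,-1]}'
python3 -c "
from h import *
o=bot.get_obs();print(o['ee_pos'],o['wrist_force'],o['torque'])"
```

```text
time: 4.15
ee_pos: [0.5593, -0.1147, 0.054]
tcp_rot: [180.0, -0.0, 59.7]
wrist_force: [-3.8, 1.8, 9.8]
opening: 0.0
[ 0.55933941 -0.1147264   0.05403666] [-3.82522381  1.78376247  9.79280917] [ 0.32725617  0.91827635 -0.01796073]
```

```bash
python3 -m jog '{"delta_pos":[[0,0,0.2],[0.06,0.4,0],[0.06,0.4,0],[0.06,0.4,0],[0,0,-0.06],[0,0,-0.05],[0,0,-0.05],[0,0,-0.04],[0,0,0],[0,0,0]],"turn":[[0,0,0],[0,0,0],[0,0,0],[0,0,0],[0,0,0],[0,0,0],[0,0,0],[0,0,0],[0,0,0],[0,0,0]],"hand":[-1,-1,-1,-1,-1,-1,-1,-1,-1,-1]}'
python3 -c "
from h import *
o=bot.get_obs();print(o['ee_pos'],o['wrist_force'],o['torque'])"
```

```text
time: 5.15
ee_pos: [0.5686, -0.0551, 0.054]
tcp_rot: [180.0, -0.0, 59.7]
wrist_force: [-4.2, 1.1, 10.3]
opening: 0.0
[ 0.56855194 -0.05507437  0.0540486 ] [-4.21339319  1.11741912 10.2963056 ] [0.12873811 1.01204461 0.02137797]
```

```bash
python3 -m jog '{"delta_pos":[[0,0,0.2],[-0.24,0.3,0],[-0.24,0.3,0],[-0.2,0.3,0],[0,0,-0.06],[0,0,-0.05],[0,0,-0.05],[0,0,-0.04],[0,0,0],[0,0,0]],"turn":[[0,0,0],[0,0,0],[0,0,0],[0,0,0],[0,0,0],[0,0,0],[0,0,0],[0,0,0],[0,0,0],[0,0,0]],"hand":[-1,-1,-1,-1,-1,-1,-1,-1,-1,-1]}'
python3 -c "
from h import *
o=bot.get_obs();print(o['ee_pos'],o['wrist_force'],o['torque'])"
```

```text
time: 6.15
ee_pos: [0.535, -0.0096, 0.054]
tcp_rot: [180.0, -0.0, 59.7]
wrist_force: [-5.9, 0.3, 12.8]
opening: -0.0002
[ 0.5349851  -0.00960518  0.05396971] [-5.88236253  0.32832657 12.8442156 ] [0.11377884 1.14195116 0.0214761 ]
```

```bash
python3 -m jog '{"delta_pos":[[0,0,0.2],[0,0.4,0],[0.01,0.4,0],[0.01,0.4,0],[0.01,0.42,0],[0.01,0.42,0],[0,0,0],[0,0,-0.05],[0,0,-0.05],[0,0,0]],"turn":[[0,0,0],[0,0,-0.9],[0,0,-0.9],[0,0,-0.9],[0,0,-0.9],[0,0,-0.9],[0,0,-0.9],[0,0,-0.9],[0,0,-0.15],[0,0,0]],"hand":[-1,-1,-1,-1,-1,-1,-1,-1,-1,-1]}'
python3 -c "
from h import *
import pickle
o=bot.get_obs();print(o['ee_pos'],o['wrist_force'],o['torque'])
c=camera('scene');pickle.dump(c,open('s2.pkl','wb'));save(c,'s2',(340,150,460,250),6)"
```

```text
time: 7.15
ee_pos: [0.538, 0.0841, 0.0574]
tcp_rot: [-179.7, 0.0, 8.7]
wrist_force: [-0.6, -0.1, 0.4]
opening: 0.0001
[0.53797096 0.08413062 0.05739856] [-0.62065746 -0.07904377  0.35742766] [-0.00437206 -0.01252624 -0.01933732]
```

View pics/s2.png

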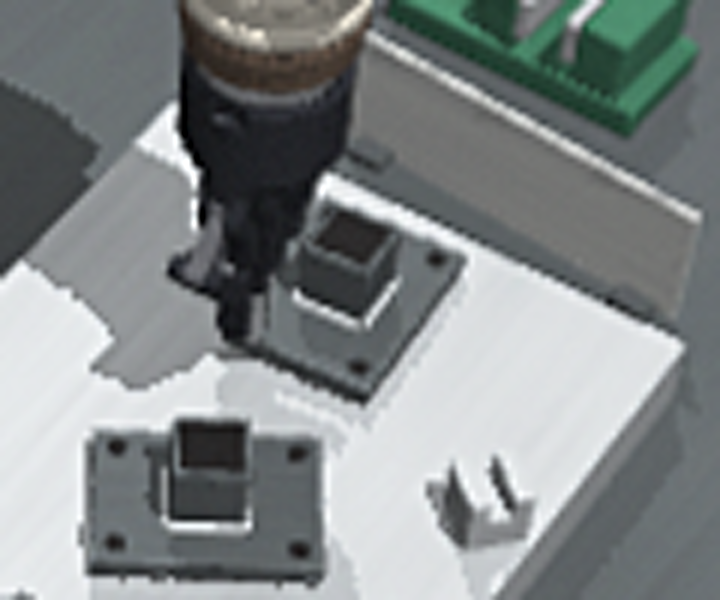

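```bash
python3 -m jog '{"delta_pos":[[0,0.16,0],[0,0,0],[0,0,-0.04],[0,0,-0.03],[0,0,-0.02],[0,0,-0.01],[0,0,-0.01],[0,0,0],[0,0,0],[0,0,0]],"turn":[[0,0,0],[0,0,0],[0,0,0],[0,0,0],[0,0,0],[0,0,0],[0,0,0],[0,0,0],[0,0,0],[0,0,0]],"hand":[-1,-1,-1,-1,-1,-1,-1,-1,-1,-1]}'
python3 -c "
from h import *
import pickle
o=bot.get_obs();print(o['ee_pos'],o['wrist_force'],o['torque'])
c=camera('scene');pickle.dump(c,open('s3.pkl','wb'));save(c,'s3',(340,150,460,250),6)"
```

```text
time: 8.2
ee_pos: [0.5385, 0.0892, 0.0524]
tcp_rot: [-179.5, -0.0, 9.2]
wrist_force: [-1.7, -1.0, 2.1]
opening: 0.0
[0.53853749 0.08917537 0.05236844] [-1.7104813  -0.99875106  2.14269446] [-0.19089037  0.29358266 -0.02590022]
```

View pics/s3.png

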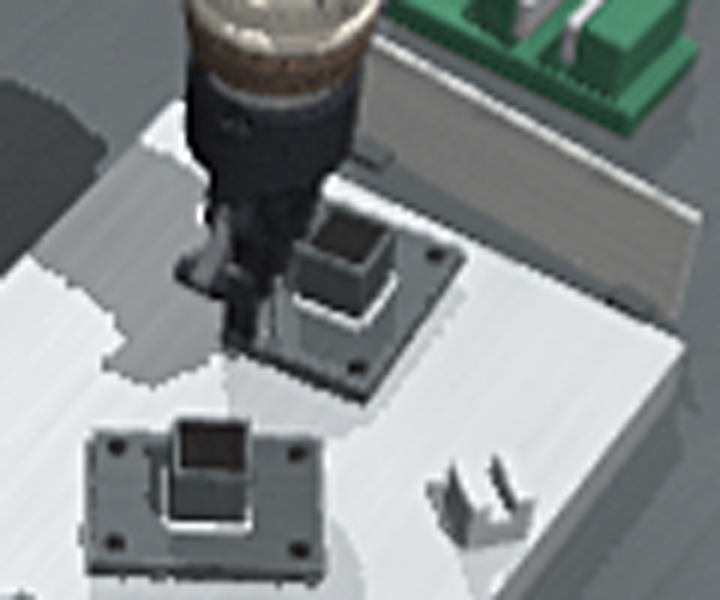

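The press point has dipped to 52.4 mm under only about 2 N, and the tube top has shifted left, from about (352,235) to (347,232). That looks like rocking. I'll press on to the stop to be sure.

```bash
python3 -m jog '{"delta_pos":[[0,0,-0.01],[0,0,-0.01],[0,0,-0.01],[0,0,-0.005],[0,0,0],[0,0,0],[0,0,0],[0,0,0],[0,0,0],[0,0,0]],"turn":[[0,0,0],[0,0,0],[0,0,0],[0,0,0],[0,0,0],[0,0,0],[0,0,0],[0,0,0],[0,0,0],[0,0,0]],"hand":[-1,-1,-1,-1,-1,-1,-1,-1,-1,-1]}'
python3 -c "
from h import *
import pickle
o=bot.get_obs();print(o['ee_pos'],o['wrist_force'],o['torque'])
c=camera('scene');pickle.dump(c,open('s4.pkl','wb'));
a=pickle.load(open('s2.pkl','rb'))
f=lambda i:cv2.resize(i['frame'][170:230,370:430,::-1],None,fx=6.6,fy=6.6,interpolation=cv2.INTER_CUBIC)
cv2.imwrite('pics/s4.png',np.hstack([f(a),f(c)]))"
```

```text
time: 9.25
ee_pos: [0.5386, 0.0892, 0.0511]
tcp_rot: [-179.5, -0.0, 9.2]
wrist_force: [-2.7, -1.8, 7.9]
opening: 0.0001
[0.53857231 0.08915813 0.05114802] [-2.70272237 -1.75117742  7.89915355] [-0.36719852  0.70269015  0.00397661]
```

View pics/s4.png

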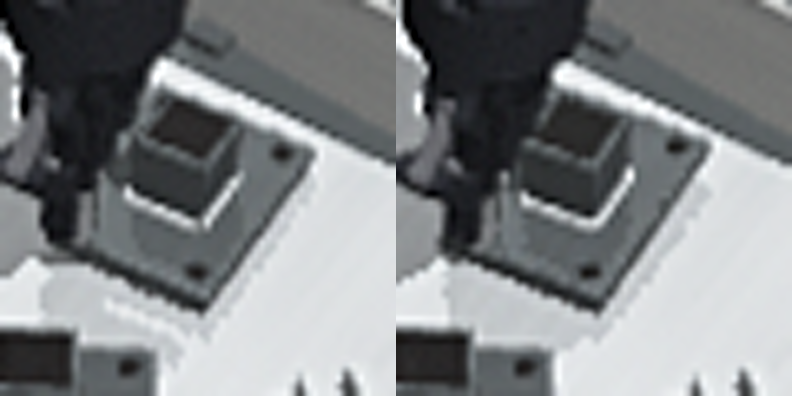

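The left-hand foot rocks. Its corner dipped 2.9 mm under 2–3 N and then hit a stop, and in the picture the plate and tube tilted and the shadow changed. Both other feet were firm at two adjacent corners under about 10 N. Next I lift off and centre over the tube.

```bash
python3 -m jog '{"delta_pos":[[0,0,0.05],[0,0,0.15],[0,0,0.7],[0,0,0.7],[0.1,0.25,0],[0.1,0.25,0],[0.1,0.25,0],[0.1,0.2,0],[0,0,0],[0,0,0]],"turn":[[0,0,0],[0,0,0],[0,0,0],[0,0,0],[0,0,-0.13],[0,0,0],[0,0,0],[0,0,0],[0,0,0],[0,0,0]],"hand":[-1,-1,-1,-1,0.5,0.5,0.5,0.5,0.5,0.5]}'
python3 -c "
from h import *
import pickle
o=bot.get_obs();print(o['ee_pos'],o['tcp_rot'],o['wrist_force'])
c=camera('scene');pickle.dump(c,open('scene5.pkl','wb'));t=camera('top');pickle.dump(t,open('top5.pkl','wb'))
print(proj(c,o['ee_pos']),proj(t,o['ee_pos']))
cv2.imwrite('pics/s5.png',cv2.resize(c['frame'][140:240,340:460,::-1],None,fx=6,fy=6,interpolation=cv2.INTER_CUBIC))
save(t,'t5',(205,160,305,250),6)"
```

```text
time: 10.3
ee_pos: [0.5625, 0.1117, 0.1297]
tcp_rot: [-178.4, 0.1, 10.5]
wrist_force: [-1.2, 0.3, -0.1]
opening: 0.064
[0.56245663 0.11171095 0.12968985] [-1.78403757e+02  9.69493866e-02  1.04972742e+01] [-1.17947111  0.34404351 -0.06949127]
(np.float64(395.4166116042906), np.float64(184.15408346521258)) (np.float64(245.65799198611558), np.float64(209.1884884186929))
```

View pics/s5.png

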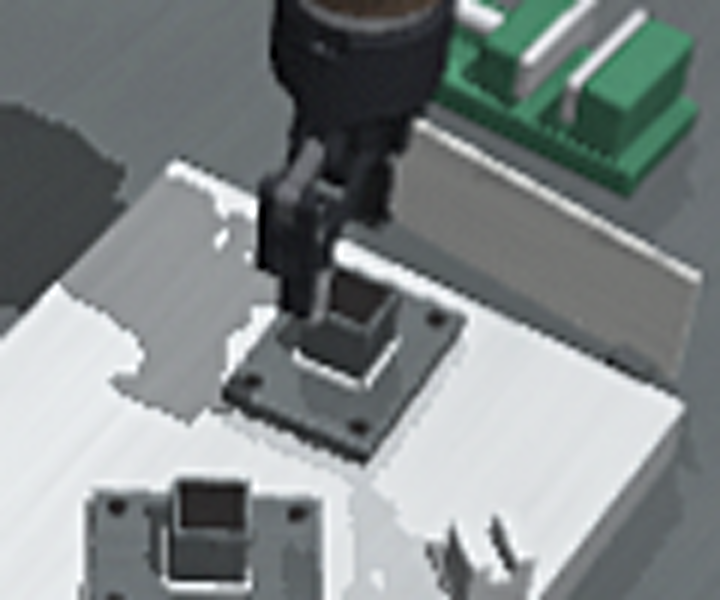

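View pics/t5.png

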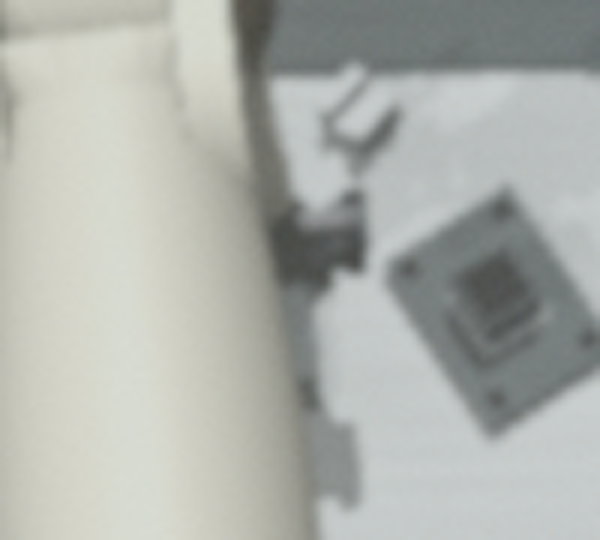

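The y travel and yaw stopped short because joint 6 reached its 180° limit. I'll use the half-turned grasp instead (yaw 188°).

```bash
python3 -m jog '{"delta_pos":[[0,0,0],[0,0,0],[0,0,0],[0,0,0],[0,0,0],[0,0,0],[0,0,0],[0,0,0],[0,0,0],[0,0,0]],"turn":[[0,0,1],[0,0,1],[0,0,1],[0,0,1],[0,0,1],[0,0,1],[0,0,1],[0,0,1],[0,0,1],[0,0,1]],"hand":[0.5,0.5,0.5,0.5,0.5,0.5,0.5,0.5,0.5,0.5]}' && python3 -m jog '{"delta_pos":[[0,0,0],[0,0,0],[0,0,0],[0,0,0],[0,0,0],[0,0,0],[0,0,0],[0,0,0],[0,0,0],[0,0,0]],"turn":[[0,0,1],[0,0,1],[0,0,1],[0,0,1],[0,0,1],[0,0,1],[0,0,1],[0,0,1],[0,0,1],[0,0,1]],"hand":[0.5,0.5,0.5,0.5,0.5,0.5,0.5,0.5,0.5,0.5]}'
python3 fit.py >/dev/null; python3 - <<'E'
import fit,pickle
for s in ('scene5','scene0'):
    fit.cs=[pickle.load(open(s+'.pkl','rb'))]; fit.fit((.5605,.1344,-1.429))
E
```

```text
time: 11.4
ee_pos: [0.5626, 0.1113, 0.1306]
tcp_rot: [-178.4, 0.0, 90.8]
wrist_force: [-0.6, -0.4, 0.2]
opening: 0.0639
time: 12.4
ee_pos: [0.5625, 0.1113, 0.1306]
tcp_rot: [-178.4, 0.0, 170.8]
wrist_force: [0.7, -1.2, 0.8]
opening: 0.0641
top [0.5598 0.1336] -80.9 429.8 836
top [0.5604 0.1342] -82.7 229.0 834
```

```bash
python3 -m jog '{"delta_pos":[[0,0.25,0],[-0.05,0.25,0],[0,0,0],[0,0,0],[0,0,0],[0,0,0],[0,0,0],[0,0,0],[0,0,0],[0,0,0]],"turn":[[0,0,0.8],[0,0,0.8],[0,0,0.56],[0,0,0],[0.2,0.03,0],[0,0,0],[0,0,0],[0,0,0],[0,0,0],[0,0,0]],"hand":[0.5,0.5,0.5,0.5,0.5,0.5,0.5,0.5,0.5,0.5]}'
python3 -c "
from h import *
import pickle
o=bot.get_obs();print(o['q'].round(1),o['ee_pos'],o['tcp_rot'],o['wrist_force'])
c=camera('scene');pickle.dump(c,open('scene6.pkl','wb'))
print(proj(c,o['ee_pos']))
save(c,'s6',(340,140,460,240),6)"
```

```text
time: 13.4
ee_pos: [0.5603, 0.1365, 0.1305]
tcp_rot: [180.0, -0.0, -172.3]
wrist_force: [0.4, -0.2, -0.6]
opening: 0.0641
[13.7  7.8  2.  84.2  0.   5.9] [0.56025582 0.13654216 0.13051054] [ 1.79986822e+02 -1.87651938e-02 -1.72259563e+02] [ 0.41307986 -0.23419441 -0.55106506]
(np.float64(400.03207598908676), np.float64(178.56902656112078))
```

View pics/s6.png

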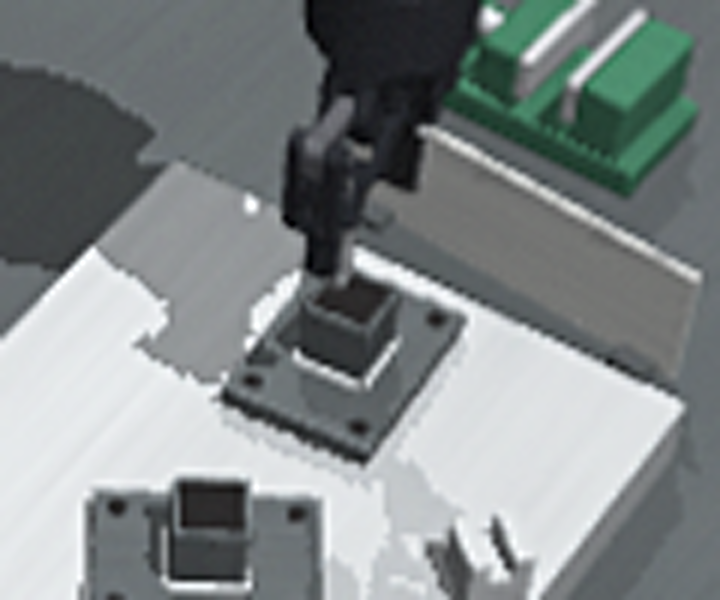

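```bash
python3 -m jog '{"delta_pos":[[0,0,-0.4],[0,0,-0.4],[0,0,-0.34],[0,0,-0.2],[0,0,-0.1],[0,0,0],[0,0,0],[0,0,0],[0,0,0],[0,0,0]],"turn":[[0,0,0],[0,0,0],[0,0,0],[0,0,0],[0,0,0],[0,0,0],[0,0,0],[0,0,0],[0,0,0],[0,0,0]],"hand":[0.5,0.5,0.5,0.5,0.5,0.5,0.5,0.3,0.1,0]}' 60
python3 -c "
from h import *
import pickle
o=bot.get_obs();print(o['ee_pos'],o['tcp_rot'],o['wrist_force'])
c=camera('scene');pickle.dump(c,open('scene7.pkl','wb'))
save(c,'s7',(340,140,460,240),6)"
```

```text
time: 14.45
ee_pos: [0.5605, 0.1366, 0.0589]
tcp_rot: [180.0, 0.0, -172.2]
wrist_force: [-0.2, 0.5, 0.3]
opening: 0.0426
[0.56045643 0.13659253 0.05894394] [ 1.79979161e+02  1.92054783e-02 -1.72247023e+02] [-0.21517889  0.52820489  0.25103448]
```

View pics/s7.png

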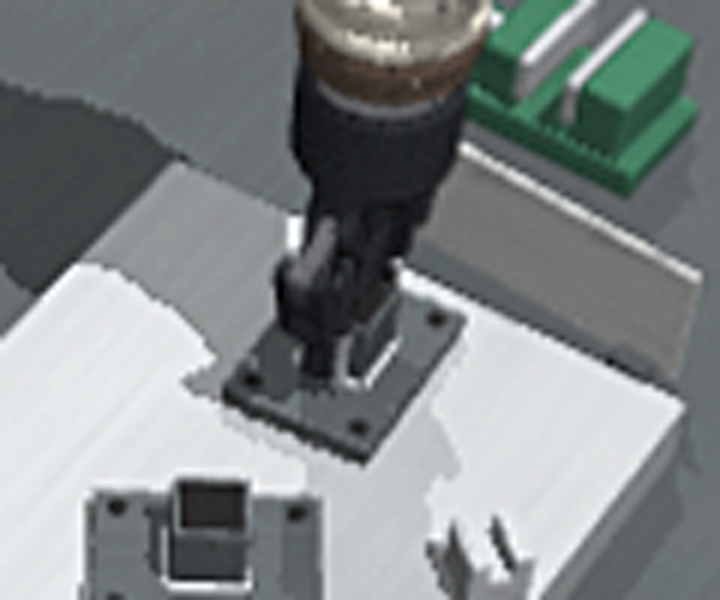

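The fingers straddle the tube: the finger foot is at about (318,372) and the tube base runs from (297,352) to (365,385). I close now.

```bash
python3 -m jog '{"delta_pos":[[0,0,0],[0,0,0],[0,0,0],[0,0,0],[0,0,0],[0,0,0],[0,0,0.05],[0,0,0.1],[0,0,0.15],[0,0,0.2]],"turn":[[0,0,0],[0,0,0],[0,0,0],[0,0,0],[0,0,0],[0,0,0],[0,0,0],[0,0,0],[0,0,0],[0,0,0]],"hand":[-0.2,-0.4,-1,-1,-1,-1,-1,-1,-1,-1]}' 60
python3 -c "
from h import *
import pickle
o=bot.get_obs();print(o['ee_pos'],o['tcp_rot'],o['wrist_force'],o['torque'])
c=camera('scene');pickle.dump(c,open('scene8.pkl','wb'))
save(c,'s8',(340,140,460,240),6)"
```

```text
time: 15.5
ee_pos: [0.5598, 0.1363, 0.0834]
tcp_rot: [-180.0, -0.1, -172.3]
wrist_force: [-0.2, 0.1, -6.0]
opening: 0.0338
[0.55978623 0.13628023 0.0833686 ] [-1.79995506e+02 -1.08778750e-01 -1.72255720e+02] [-0.20790472  0.08845691 -5.97715237] [-0.02672164  0.04872731  0.00645716]
```

View pics/s8.png

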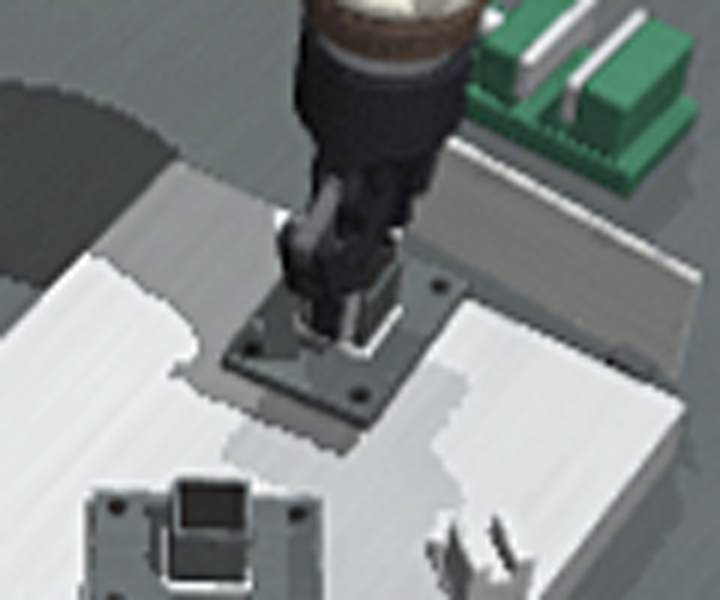

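```bash
python3 -m jog '{"delta_pos":[[0,0,0.4],[0,0,0.6],[0,0,0.6],[0,-0.3,0.2],[0,-0.5,0],[0,-0.6,0],[0,-0.6,0],[0,-0.6,0],[0,-0.6,0],[0,-0.6,0]],"turn":[[0,0,0],[0,0,0],[0,0,0],[0,0,-0.5],[0,0,-0.5],[0,0,-0.5],[0,0,-0.5],[0,0,-0.5],[0,0,-0.5],[0,0,-0.5]],"hand":[-1,-1,-1,-1,-1,-1,-1,-1,-1,-1]}' && python3 -m jog '{"delta_pos":[[-0.07,-0.6,0],[-0.07,-0.6,0],[-0.07,-0.6,0],[-0.07,-0.6,0],[-0.07,-0.6,0],[-0.07,-0.6,0],[-0.07,-0.6,0],[-0.07,-0.6,0],[-0.07,-0.6,0],[-0.07,-0.6,0]],"turn":[[0,0,-0.5],[0,0,-0.5],[0,0,-0.5],[0,0,-0.5],[0,0,-0.5],[0,0,-0.5],[0,0,-0.5],[0,0,-0.5],[0,0,-0.5],[0,0,-0.5]],"hand":[-1,-1,-1,-1,-1,-1,-1,-1,-1,-1]}'
```

```text
time: 16.55
ee_pos: [0.5602, -0.0547, 0.1741]
tcp_rot: [180.0, 0.0, 159.6]
wrist_force: [-0.2, 0.1, -7.2]
opening: 0.0343
time: 17.55
ee_pos: [0.525, -0.3548, 0.1739]
tcp_rot: [180.0, 0.0, 119.6]
wrist_force: [-0.5, -0.6, -7.4]
opening: 0.0341
```

```bash
python3 -m jog '{"delta_pos":[[0,-0.4,0],[-0.04,-0.3,0],[0,-0.13,-0.3],[0,0,-0.5],[0,0,-0.5],[0,0,-0.4],[0,0,-0.2],[0,0,0],[0,0,0],[0,0,0]],"turn":[[0,0,-0.5],[0,0,-0.5],[0,0,-0.5],[0,0,-0.14],[0,0,0],[0,0,0],[0,0,0],[0,0,0],[0,0,0],[0,0,0]],"hand":[-1,-1,-1,-1,-1,-1,-1,-1,-1,-1]}'
python3 -c "
from h import *
import pickle
o=bot.get_obs();print(o['ee_pos'],o['tcp_rot'],o['wrist_force'])
c=camera('scene');t=camera('top');pickle.dump((c,t),open('9.pkl','wb'))
save(c,'s9',(200,250,320,350),6);save(t,'t9',(360,180,460,280),6)
def box(c,cx,cy,a,lx,ly,z):
    R=np.array([[np.cos(a),-np.sin(a)],[np.sin(a),np.cos(a)]])
    return [np.round(proj(c,[*(R@[sx*lx/2,sy*ly/2]+[cx,cy]),z]),1) for sx,sy in((1,1),(1,-1),(-1,-1),(-1,1))]
x,y,z=o['ee_pos'];a=np.radians(o['tcp_rot'][2]-90)
print('foot crop px',[((p-[200,250]+.5)*6).round() for p in box(c,x,y,a,.104,.078,z-.005)])
"
```

```text
time: 18.55
ee_pos: [0.5239, -0.3954, 0.0802]
tcp_rot: [179.9, 0.1, 106.6]
wrist_force: [-0.1, 0.9, -6.2]
opening: 0.0341
[ 0.52389531 -0.3954489   0.08024894] [1.79904587e+02 9.40336806e-02 1.06631712e+02] [-0.14936515  0.91889089 -6.23741865]
foot crop px [array([502., 336.]), array([412., 496.]), array([176., 404.]), array([272., 250.])]
```

View pics/s9.png

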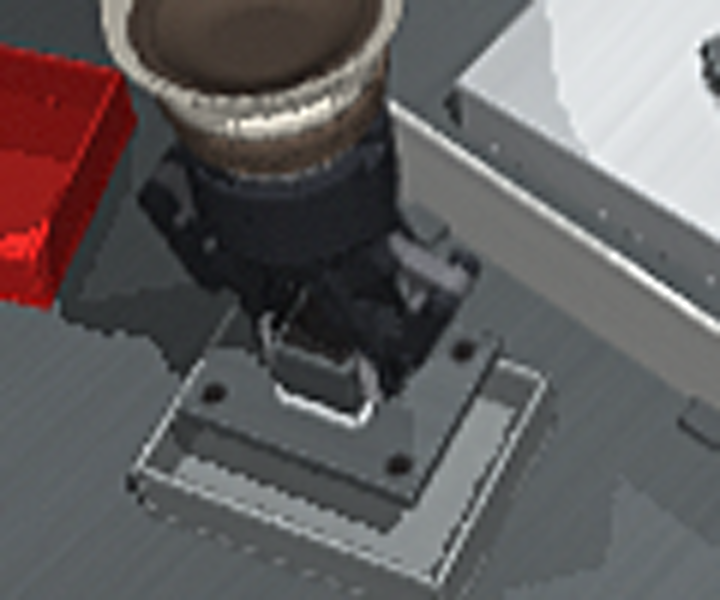

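View pics/t9.png

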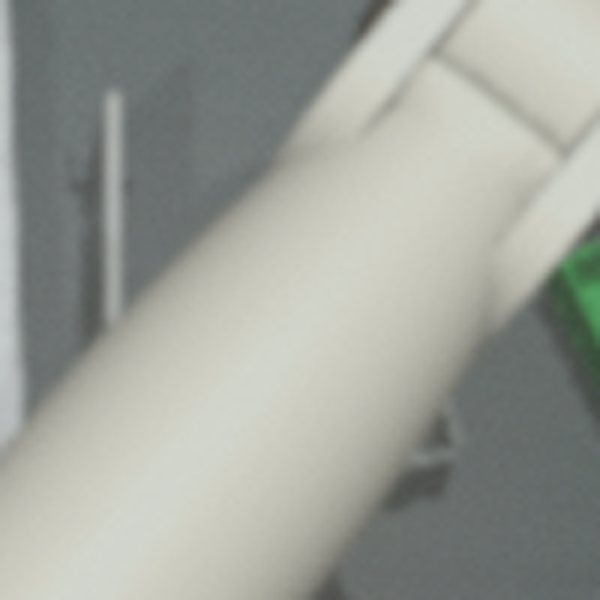

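```bash
python3 -m jog '{"delta_pos":[[-0.04,0,0],[0,0,-0.25],[0,0,-0.25],[0,0,-0.25],[0,0,-0.15],[0,0,-0.1],[0,0,-0.06],[0,0,0],[0,0,0],[0,0,0]],"turn":[[0,0,0],[0,0,0],[0,0,0],[0,0,0],[0,0,0],[0,0,0],[0,0,0],[0,0,0],[0,0,0],[0,0,0]],"hand":[-1,-1,-1,-1,-1,-1,-1,-1,-1,-1]}'
python3 -c "
from h import *
c=camera('scene')
save(c,'s10',(200,250,320,350),6)"
```

```text
time: 19.65
ee_pos: [0.5216, -0.3952, 0.0262]
tcp_rot: [179.9, 0.0, 106.6]
wrist_force: [0.2, -1.3, -7.0]
opening: 0.0343
```

View pics/s10.png

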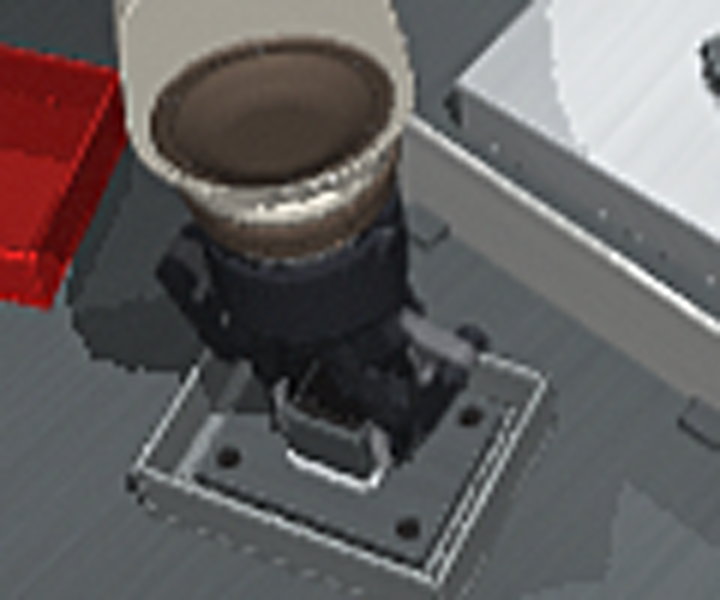

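The foot is within the tray walls, with plate corners at about (510,405) and (425,565) inside the rim. I lower it slowly to contact.

```bash
python3 -m jog '{"delta_pos":[[0,0,-0.02],[0,0,-0.01],[0,0,-0.01],[0,0,-0.01],[0,0,-0.01],[0,0,0],[0,0,0],[0,0,0],[0,0,0],[0,0,0]],"turn":[[0,0,0],[0,0,0],[0,0,0],[0,0,0],[0,0,0],[0,0,0],[0,0,0],[0,0,0],[0,0,0],[0,0,0]],"hand":[-1,-1,-1,-1,-1,-1,-1,-1,-1,-1]}'
```

```text
time: 20.7
ee_pos: [0.5213, -0.395, 0.0231]
tcp_rot: [180.0, 0.0, 106.6]
wrist_force: [-4.8, 1.5, 3.6]
opening: 0.0343
```

```bash
python3 -m jog '{"delta_pos":[[0,0,0.005],[0,0,0],[0,0,0],[0,0,0],[0,0,0],[0,0,0],[0,0,0],[0,0,0],[0,0,0],[0,0,0]],"turn":[[0,0,0],[0,0,0],[0,0,0],[0,0,0],[0,0,0],[0,0,0],[0,0,0],[0,0,0],[0,0,0],[0,0,0]],"hand":[-0.18,-0.14,-0.1,-0.05,0,0.1,0.2,0.2,0.2,0.2]}'
python3 -c "
from h import *
c=camera('scene')
save(c,'s11',(200,250,320,350),6)"
```

```text
time: 21.7
ee_pos: [0.5213, -0.395, 0.0228]
tcp_rot: [180.0, -0.0, 106.6]
wrist_force: [-0.8, -0.0, 0.1]
opening: 0.0514
```

View pics/s11.png

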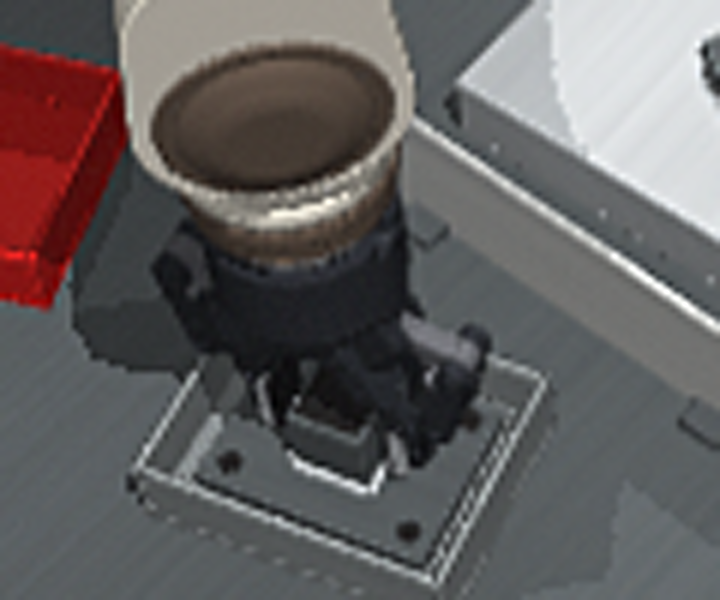

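Released: the force is zero and both pads are clear of the tube. I lift straight up and retreat.

```bash
python3 -m jog '{"delta_pos":[[0,0,0.1],[0,0,0.2],[0,0,0.4],[0,0,0.5],[0,0,0.7],[0,0,0.8],[-0.4,-0.3,0.5],[-0.6,-0.4,0],[-0.6,-0.4,0],[-0.4,-0.3,0]],"turn":[[0,0,0],[0,0,0],[0,0,0],[0,0,0],[0,0,0],[0,0,0],[0,0,0],[0,0,0],[0,0,0],[0,0,0]],"hand":[0.2,0.2,0.2,0.2,0.2,0.2,0.2,0.2,0.2,0.2]}' && python3 -m jog '{"delta_pos":[[-0.6,-0.4,0],[-0.6,-0.4,0],[-0.5,-0.3,0],[0,0,0],[0,0,0],[0,0,0],[0,0,0],[0,0,0],[0,0,0],[0,0,0]],"turn":[[0,0,0],[0,0,0],[0,0,0],[0,0,0],[0,0,0],[0,0,0],[0,0,0],[0,0,0],[0,0,0],[0,0,0]],"hand":[0.2,0.2,0.2,0.2,0.2,0.2,0.2,0.2,0.2,0.2]}'
python3 - <<'E'
from h import *
import pickle
import fit
c=camera('scene');t=camera('top');pickle.dump(c,open('sceneF.pkl','wb'))
save(c,'sF',(200,170,460,350),3);save(t,'tF',(205,100,465,290),3)
fit.cs=[t,c]
for g in((.584,-.008,.637),(.580,-.160,-.527)): fit.fit(g)
E
```

```text
time: 22.75
ee_pos: [0.4197, -0.466, 0.1844]
tcp_rot: [180.0, 0.1, 106.6]
wrist_force: [-0.2, -0.3, -0.9]
opening: 0.0514
time: 23.75
ee_pos: [0.3366, -0.5198, 0.1828]
tcp_rot: [180.0, -0.0, 106.7]
wrist_force: [0.7, -0.6, 0.4]
opening: 0.051
top [ 0.5826 -0.0048] 36.4 32.4 878
scene [ 0.5856 -0.0111] 37.2 76.5 1007
top [ 0.5779 -0.157 ] -30.2 78.7 884
scene [ 0.5814 -0.1628] -30.2 82.4 1109
```

View pics/sF.png

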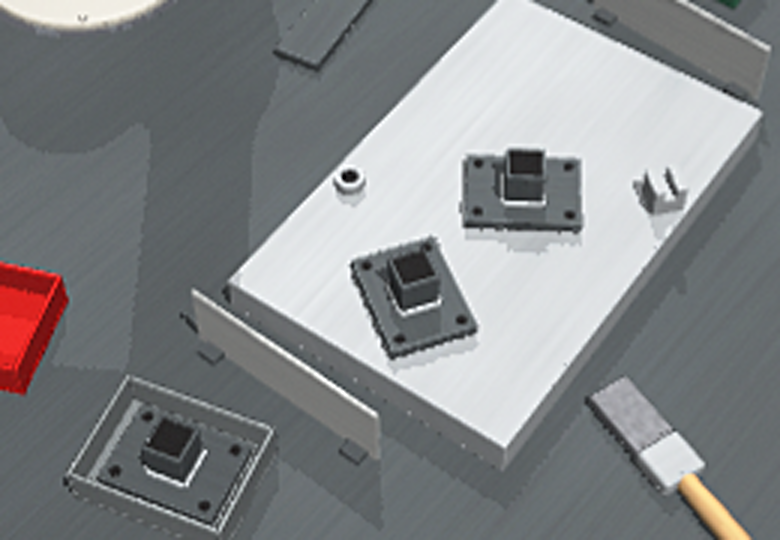

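View pics/tF.png

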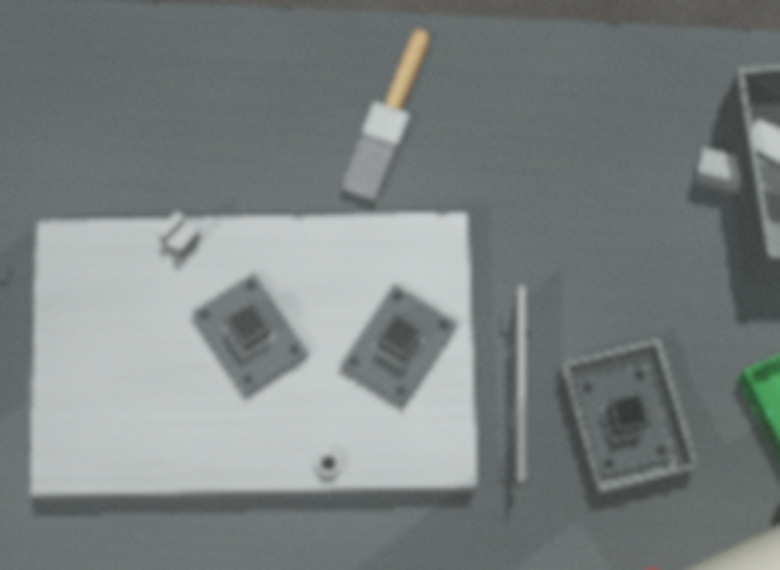

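The foot stands flat in the grey tray at (627,420) in the top crop, clear of all walls. The two sound feet fit to within 0.5 mm of their earlier positions. The nut, vee block and brush look unmoved.

```bash
python3 -c "
from h import *
print(ticket.job_done())"
```

```text
the job is handed in; nothing more can be done
None
```

I found the rocking foot, set it down flat in the grey tray, let go and handed the job in at about 24 s; the limit is 67 s.

- **Finding it:** The right and middle feet were each pressed at two adjacent corners with 10–13 N and did not give; the fingertip stayed at 54.0 mm. The left foot rocked. Its corner dipped 2.9 mm, from 54.0 to 51.1 mm, under about 2 N at first and 8 N at the stop. The pictures showed its tube and plate tilt.
- **Moving it:** I gripped it by the tube with 60 N, lifted it level and lowered it into the tray until it touched, then opened the gripper. The force read about zero before I pulled away.
- **Final pictures:** The foot stands flat inside the tray walls. The fits put the two sound feet within 0.5 mm and 0.5° of their first poses. By eye, the nut, vee block, brush and screens look unmoved. The arm is clear of everything.

**What disagreed or went wrong:**
- The two cameras differed by about 3–7 mm, so I used their mean, and the clearances covered the difference.
- Joint 6 reached its 180° range end while I was lining up on the left foot, with the tool clear of the foot. The tool stopped short and tilted 1.6°. I levelled it and used the half-turned grasp instead.

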